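Mate the broken rock block on the shear machine and feel that it does not rock

ROBOT

A 6-joint arm with a two-finger parallel gripper is mounted at the origin on the work surface. World frame = base frame: x ahead of the robot, y to its left, z up, the work surface at z = 0. Lengths are in m, angles in degrees, forces in N, time in s.
With the tool pointing down it reaches from about 0.4 to 0.825 m from the base axis. Payload 7 kg.
Tool frame: the origin (TCP) lies midway between the tips of the shut fingers; the grasp point (between the pads) lies r.hold_point_z behind it (r.hold_point_z is the distance from the TCP to the grasp point, in m); z points along the fingers, x is the direction in which the jaws open and shut, and the axes are right-handed (so a half turn about z gives the same grasp; the last joint's range is limited). The gripper opens to 88 mm and grips with 3 to 60 N. Pads are 19 mm wide; open, the fingers measure 130 mm over their backs; the gripper's body (78 mm by 193 mm) begins 47 mm behind the grasp point.
Start: joints at [89.101, 20.546, 0.682, 0, -70.136, -16.507], TCP at [0.202, 0.644, 0.205] pointing down, gripper open.
Joint ranges: [-176.03, 176.03], [-82.01, 121.73], [-58.28, 71.71], [-173.87, 95.51], [-174.79, -0.11], [-173.66, 173.66]. Speed limits (degrees/s): [136.94, 136.94, 172.46, 180, 180, 180].

INTERFACE

Orientations are given as [roll, pitch, yaw] about the fixed x, y, z axes, in that order (R = Rz(yaw) Ry(pitch) Rx(roll)).
In Python, from plant import get_state, viewer, close_job, r gives the robot as it stands.
- The arm moves only by the tool apply_moves, never from a script. Its argument "plan" is a list of rows, each a list of 3 entries, a list of its own where there are three numbers: the closure in counts, from 0 (fully open) to 255 (shut), then the shift along the tool's x, y, z in units of 50 mm (1.0 is 50 mm), then the turn about the tool's z in units of 6 degrees (1.0 is 6 degrees). A call has 1 to 12 rows; each row shifts and turns the commanded pose from where the row before left it, along the tool's axes as they then stand; what a row does not reach is not made up. A row lasts 1/8 s, in which the tool goes at most 62.5 mm and 10.7 degrees, less where a joint would pass 70% of its speed; a pose out of reach is approached as far as the arm can. A call is refused whole if a number of a shift passes 1 or a number of a turn 1, either way. A call with a gripper value outside its range is refused whole. The fingers move at their own pace and stop on an object; "squeeze" is the grip in N (left out, the last holds). Time passes only in rows, so rows that do not move let the fingers close. It gives the time, the measured TCP pose, the force and the opening at its end, in the units of the state.
- get_state(): the state, without advancing time (a new reading comes with each control period).
- viewer.capture(name): name is "scene" or "side" or "wrist"; returns a dict with "frame" (400x640x3 uint8, blue, green, red), "K" (3x3 intrinsics, pixels), "D" ([k1, k2, p1, p2, k3] as OpenCV has them; the pictures are not rectified), "R" (3x3) and "t" (3): a world point X has camera coordinates R X + t; the wrist camera has in their place "mount" (4x4, takes a point from camera to tool coordinates, whose origin is the TCP and whose axes are the tool frame's). Camera axes: x right, y down, z forward; pixel columns grow to the right and rows downward; lengths in m; the calibration is good to about 2 mm. A picture is of the moment at which its call begins: read the wrist's pose just before it. There is no depth.
- close_job(): hands the job in, once; it reports no verdict.
The state is a dict: "time_s": time; "joints": joint angles; "qd": joint speeds; "joint_torque": joint torques, N m; "tcp_pos": TCP position; "eef_rot": TCP orientation; "contact_force": force on the tool from outside, world axes, zero at the start; "moment": the same for the moment, N m; "gripper_width": finger opening in m.
Only numpy, scipy, OpenCV 4.12 (cv2) and the standard library are available. Lean on these libraries where they do the work, as an engineer would, in place of code of your own. Each camera call takes 0.05 s, during which the arm holds its last target.

TASK

Put the loose upper half of the broken rock block onto its lower half, which is grouted into the box of the shear machine, the way it broke: broken corners in line at the drive-housing end, the faces locked and fully home. Feel for the place rather than dropping it on, let go of it, then check that it does not rock: with the fingertips press down firmly on its top near the broken-corner end, then near the other end. Leave it mated and untouched, and do not disturb the other things on the bench.

Things in the scene. Friction and masses are not known exactly. Their poses are not given: they have to be found in the camera images.
- upper_half: Loose upper half of a broken grey rock block, 0.7 kg, 110 mm long (own x), 54 wide (y), 46 high, sawn flat top and sides. Its corner at (+x, +y) is missing over the whole height, 22 mm along x by 15 along y. Origin: centre of the 110 x 54 outline, level with the flat parts of the broken underside; z up. It starts upright on the bench, up to about 115 degrees turned from its final heading.
- under_face (a point): Centre of the upper half's underside (the same point as its origin). The broken face is flat (2 mm recessed in the middle) but for two oblique grooves right across it, 11 mm deep, about 9 to 12 mm wide at the mouth, from (x, y) = (-39, -27) to (-6, 27) mm and from (41, -27) to (8, 27) mm: they fit the ridges of the lower half only one way round.
- corner_end (a point): Point on the upper half's flat top, 40 mm from the centre towards the end with the missing corner (own x = 40, y = -6, z = 46 mm). Pressing down firmly (some 8 N or more) within 10 mm of it tests this end.
- plain_end (a point): Point on the upper half's flat top, 40 mm from the centre towards the full-width end (own x = -40, y = 0, z = 46 mm). Pressing down firmly (some 8 N or more) within 10 mm of it tests this end.
- shear_machine: Direct shear machine, fixed. Origin on the bench under the middle of its box; own x towards its drive housing, a grey case at x = 150 to 260 mm, 133 mm high. Cast bed x = -175 to 265 mm, 190 wide. The steel box on it is 170 (x) by 116 mm outside, walls 11 mm, rim 96 mm above the bench, filled with pale grout to 93 mm. Beyond it at x = -173 to -123 mm a load cell and bracket, 113 mm high.
- box_centre (a point): Middle of the machine's box (x = y = 0), 107 mm above the bench: the level of the flat parts of the rock's lower half. That half was grouted in by hand, square to the box, but its centre is up to 11 mm off this point along the machine's x and up to 9 mm along y. This offset is not reported: see it, or feel for the rock's sides, which stand 14 mm straight out of the grout.
- box_end (a point): Middle of the box's rim at the drive end (machine x = 85, height 96 mm). The lower half has the same 110 x 54 mm outline as the upper, with its missing corner at this end on the machine's +y side. Two ridges on it, 5 to 9 mm high with 70 degree flanks, fit the grooves. Mated: outlines flush within 1 mm, axes parallel to the machine's, upper half's origin 107 mm and top 153 mm above the bench.
- box_side (a point): Middle of the box's rim on the machine's +y side (y = 58, height 96 mm). Set down less than about 2 mm off the lower half's centre, the upper half slides home of itself when let go; farther off, twisted or the wrong way round it leans on the ridges, up to 10 mm high, and gives when an end is pressed.
- upper_frame: Bystander: steel upper half of the shear box, an open frame 170 x 116 x 45 mm with a small lug at each end; origin under its centre. Leave alone.
- slot_weights: Bystander: two slotted dark steel weights, 124 and 104 mm across, 36 mm high together; origin under the centre. Leave alone.
- sieve: Bystander: open brass sieve, 205 mm across, 50 mm high; origin under its centre. Leave alone.
There are look-alikes about, which are no part of the job. What is shaped like the upper_half but yellow is not meant.

How it is judged (in metres and radians):
On the way, in this order (a step that is already met when the one before it is completed fails the run):
1. the upper half rests mated on the lower half, let go (z of upper_half in the frame of shear_machine between 0.104 and 0.1088 m and angle between upper_half's own z axis and vertical below 0.025 rad and horizontal distance between upper_half and shear_machine below 0.018 m and contact force between the fingers and upper_half below 0.3 N and linear speed of upper_half below 0.02 m/s), for 0.3 s.
2. pressed on its top, 28 mm or more from its centre towards the broken-corner end, with over 4 N, it stays down and level (contact force between the fingers and upper_half above 4 N and x of the grasp point in the frame of upper_half above 0.028 m and z of the grasp point in the frame of upper_half above 0.052 m and z of upper_half in the frame of shear_machine between 0.104 and 0.1088 m and angle between upper_half's own z axis and vertical below 0.025 rad and horizontal distance between upper_half and shear_machine below 0.018 m), for 0.15 s.
3. pressed on its top, 28 mm or more from its centre towards the other end, with over 4 N, it stays down and level (contact force between the fingers and upper_half above 4 N and x of the grasp point in the frame of upper_half below -0.028 m and z of the grasp point in the frame of upper_half above 0.052 m and z of upper_half in the frame of shear_machine between 0.104 and 0.1088 m and angle between upper_half's own z axis and vertical below 0.025 rad and horizontal distance between upper_half and shear_machine below 0.018 m), for 0.15 s.
At the end, for the whole second after the job is handed in: The upper half rests untouched and at rest on the lower half, mated: its origin at 107 mm above the bench (no more than 1.8 mm higher), level within 0.025 rad, its centre within 18 mm of the box's centre (all of step 1 and angular speed of upper_half below 0.1 rad/s).
It fails at once if the upper half dropped or slammed onto the lower half (faster than 0.5 m/s within 30 mm of its seat) (linear speed of upper_half above 0.5 m/s and horizontal distance between upper_half and shear_machine below 0.06 m and z of upper_half in the frame of shear_machine below 0.137 m).
It fails at once if the upper frame, the weights or the sieve moved more than 20 mm (distance of any of upper_frame, slot_weights, sieve from where it was at the start of the episode above 0.02 m).
It also fails if it takes over 67 s, if anything falls off the work surface, if the arm or the gripper's body presses on something with over 40 N, if the wrist force passes 120 N, or if a joint passes its speed limit or range.

## Working session

There is one attempt and no reset: what is moved stays moved. The work goes in short steps, Python scripts to look and compute and a tool call to move; the robot and the scene stay as the last step left them, time stands still between calls to the robot, and variables do not carry over. Pictures are saved under pics/ and viewed, and the job is handed in when it is done.

Besides the shell and the picture viewer there is one more tool, called after "Call:" as name([rows], argument=value, ...), one row to a line, values as JSON. apply_moves: Moves the arm, as the interface text tells. Its arguments: {"type":"object","properties":{"plan":{"type":"array","items":{"type":"array"}},"squeeze":{"type":"number"}},"required":["plan"]}

```bash
ls; mkdir -p pics; python3 - <<'E'
from plant import get_state, viewer, r
import cv2,pickle
s=get_state();print(s);print(r.hold_point_z)
for n in("scene","side","wrist"):
    c=viewer.capture(n);cv2.imwrite(f"pics/{n}0.png",c["frame"]);pickle.dump(c,open(f"{n}0.pkl","wb"))
    print(n,{k:v for k,v in c.items() if k!="frame"})
E
```

```text
pics
{'time_s': 0.0, 'joints': array([ 8.91032361e+01,  2.05918463e+01,  6.34185492e-01, -1.99300425e-02,
       -7.01383570e+01, -1.65066667e+01]), 'qd': array([ 0.07774217, -0.03147866,  0.00425591,  0.08243399,  0.11756836,
        0.03518232]), 'joint_torque': array([-4.48739020e-04, -5.82718492e+01,  2.93047822e+01,  6.99728340e+00,
        6.86799089e-03, -1.69589175e-04]), 'tcp_pos': array([0.20176652, 0.6435752 , 0.20422183]), 'eef_rot': array([-1.79990680e+02, -9.73843146e-02, -1.07410225e+02]), 'contact_force': array([0.65871389, 0.05765198, 1.1370002 ]), 'moment': array([-0.00593682,  0.00248733,  0.0199036 ]), 'gripper_width': 0.0872964413816052}
0.0188
scene {'K': array([[449.53046903,   0.        , 311.08813654],
       [  0.        , 449.53046903, 195.70791217],
       [  0.        ,   0.        ,   1.        ]]), 'D': array([0.02154861, 0.        , 0.        , 0.        , 0.        ]), 'R': array([[ 0.22466273,  0.97427195, -0.01791166],
       [ 0.79002016, -0.19287408, -0.58195165],
       [-0.57043387,  0.11659227, -0.8130261 ]]), 't': array([-0.2513647 , -0.290034
[... 364 characters left out ...]

       [ 0.49959475,  0.53253055, -0.68323956]]), 't': array([-0.27264515,  0.36958787,  0.79539227])}
wrist {'K': array([[307.82096427,   0.        , 315.79759763],
       [  0.        , 307.82096427, 204.87099993],
       [  0.        ,   0.        ,   1.        ]]), 'D': array([-0.06160836,  0.        ,  0.        ,  0.        ,  0.        ]), 'mount': array([[ 9.99999914e-01, -4.45231855e-05,  4.12448948e-04,
        -5.67845254e-04],
       [-8.22278748e-05,  9.53224264e-01,  3.02263951e-01,
        -8.25990335e-02],
       [-4.06614099e-04, -3.02263958e-01,  9.53224178e-01,
        -1.79645846e-01],
       [ 0.00000000e+00,  0.00000000e+00,  0.00000000e+00,
         1.00000000e+00]])}
```

View pics/scene0.png

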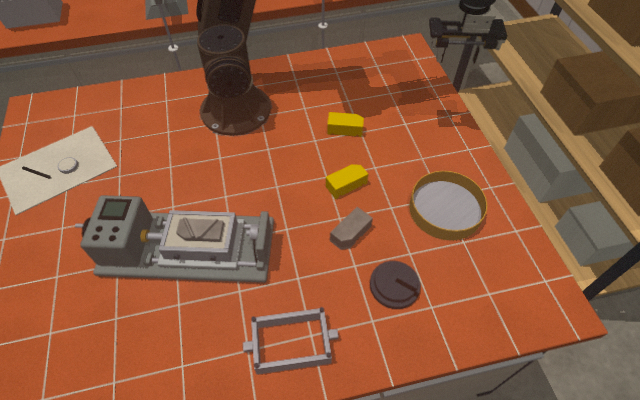

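View pics/side0.png

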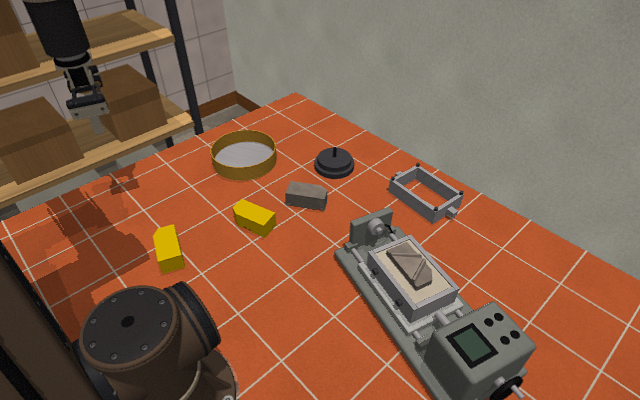

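View pics/wrist0.png

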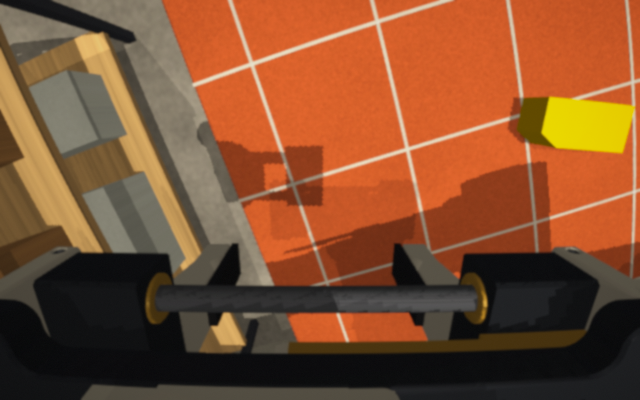

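The grey block at scene (351,229) / side (306,195) is the candidate. The yellow ones at scene (346,124) and (347,180) have the same shape but the wrong colour. I'll confirm in an enlarged crop and measure.

```bash
cat > h.py <<'E'
import numpy as np,cv2,pickle
def ray(c,uv,st=None):
    p=cv2.undistortPoints(np.array(uv,float).reshape(-1,1,2),c["K"],c["D"]).reshape(-1,2)
    d=np.c_[p,np.ones(len(p))]
    if "mount" in c:
        from scipy.spatial.transform import Rotation as Ro
        M=c["mount"];T=Ro.from_euler('xyz',st["eef_rot"],degrees=True).as_matrix()
        R=T@M[:3,:3];o=T@M[:3,3]+st["tcp_pos"]
        return o,d@R.T
    return -c["R"].T@c["t"],d@c["R"]
def onz(c,uv,z,st=None):
    o,d=ray(c,uv,st);return o+d*((z-o[2])/d[:,2])[:,None]
def proj(c,X):
    X=np.atleast_2d(X)
    return cv2.projectPoints(X.astype(float),cv2.Rodrigues(c["R"])[0],c["t"],c["K"],c["D"])[0].reshape(-1,2)
E
python3 - <<'E'
import cv2,pickle,numpy as np
f=cv2.imread("pics/scene0.png");g=cv2.imread("pics/side0.png")
a=cv2.resize(f[200:260,320:385],None,fx=6,fy=6,interpolation=cv2.INTER_CUBIC)
b=cv2.resize(g[170:220,275:340],None,fx=6,fy=6,interpolation=cv2.INTER_CUBIC)
o=np.zeros((370,790,3),np.uint8);o[:360,:390]=a;o[:300,395:785]=b;cv2.imwrite("pics/c1.png",o)
a=cv2.resize(f[190:285,80:280],None,fx=4,fy=4,interpolation=cv2.INTER_CUBIC);cv2.imwrite("pics/c2.png",a)
a=cv2.resize(g[205:330,330:470],None,fx=4.5,fy=4.5,interpolation=cv2.INTER_CUBIC);cv2.imwrite("pics/c3.png",a)
E
```

```text
(no output)
```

View pics/c1.png

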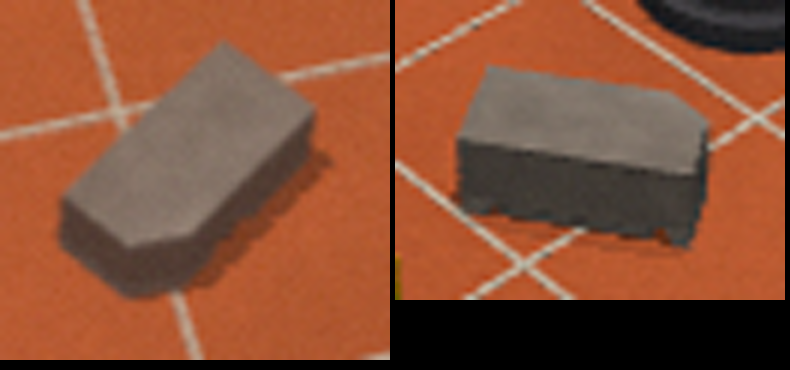

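View pics/c2.png

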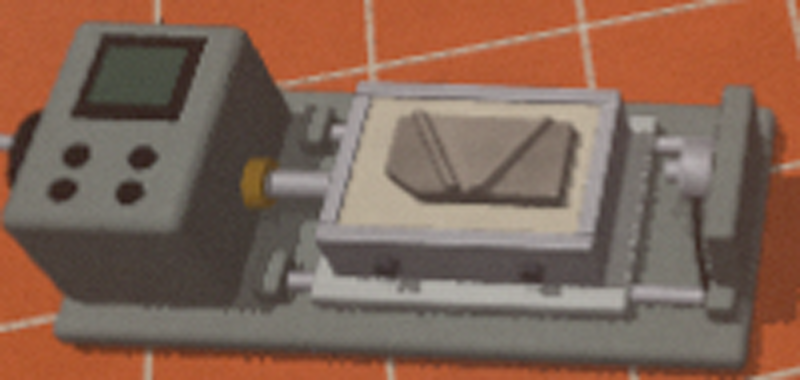

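View pics/c3.png

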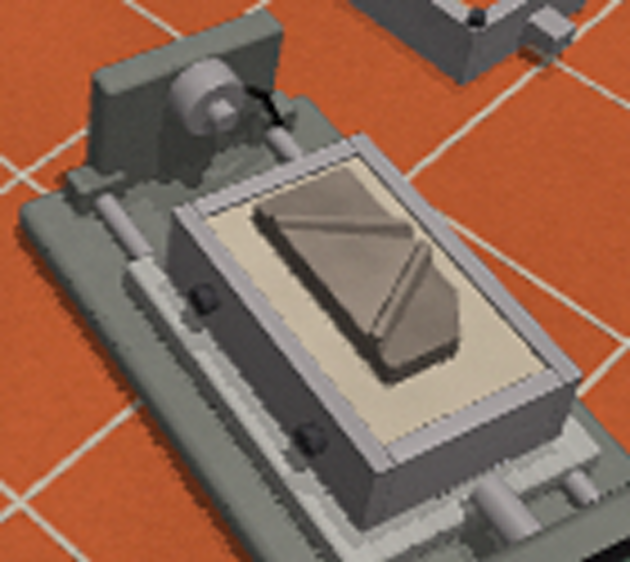

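c1 shows a grey block with the corner missing at the lower end, so it is upper_half. c2 and c3 show the box with the lower half, missing corner at the drive end. Next I compute the poses from the corners.

```bash
python3 - <<'E'
from h import *
sc=pickle.load(open("scene0.pkl","rb"));si=pickle.load(open("side0.pkl","rb"))
def px(L,o,s): return [((u+.5)/s-.5+o[0],(v+.5)/s-.5+o[1]) for u,v in L]
# block: own model pts order: (-55,-27)?,...
P=px([(222,42),(315,108),(200,235),(130,245),(62,203)],(320,200),6)
Q=px([(90,65),(277,95),(313,123),(300,173),(63,137)],(275,170),6)
M=np.array([(-55,-27),(-55,27),(33,27),(55,12),(55,-27)])/1e3
def fit(M,X):
    mc,xc=M.mean(0),X.mean(0);H=(M-mc).T@(X-xc);th=np.arctan2(H[0,1]-H[1,0],H[0,0]+H[1,1])
    R=np.array([[np.cos(th),-np.sin(th)],[np.sin(th),np.cos(th)]]);t=xc-R@mc
    return t,np.degrees(th),np.abs((X-t-M@R.T)).max(1)*1e3
X=onz(sc,P,.046);print(X.round(4));print(fit(M,X[:,:2]))
X=onz(si,Q,.046);print(X.round(4))
# side order starts: find consistent assignment by cyc shift
for k in range(5): print(k,fit(M,np.roll(X[:,:2],k,0)))
# box rim outer corners scene c2: order machine (-85,+58)...
B=np.array([(-85,-58),(-85,58),(85,58),(85,-58)])/1e3
Pb=px([(620,92),(592,250),(316,238),(360,84)],(80,190),4)
X=onz(sc,Pb,.096);print("box sc",X.round(4),fit(B,X[:,:2]))
Qb=px([(178,207),(360,137),(578,378),(385,472)],(330,205),4.5)
X=onz(si,Qb,.096);print("box si",X.round(4),fit(B,X[:,:2]))
# lower half top outline
Lp=px([(578,123),(563,203),(425,200),(388,172),(408,110)],(80,190),4)
X=onz(sc,Lp,.107);print("low sc",X.round(4),fit(M,X[:,:2]))
Lq=px([(258,208),(345,162),(458,290),(458,332),(388,378)],(330,205),4.5)
X=onz(si,Lq,.107);print("low si",X.round(4),fit(M,X[:,:2]))
E
```

```text
[[0.5038 0.2688 0.046 ]
 [0.5474 0.2987 0.046 ]
 [0.5976 0.2314 0.046 ]
 [0.5953 0.201  0.046 ]
 [0.5683 0.178  0.046 ]]
(array([0.55671069, 0.23955959]), np.float64(-54.48027716802455), array([1.02613061, 1.316156  , 3.06104814, 3.08386955, 1.64628163]))
[[0.5432 0.302  0.046 ]
 [0.5926 0.2264 0.046 ]
 [0.5912 0.2008 0.046 ]
 [0.5633 0.1803 0.046 ]
 [0.5012 0.2714 0.046 ]]
0 (array([0.56058521, 0.24281822]), np.float64(-128.97260601573785), array([30.98883897, 42.19101577, 30.34242003, 27.98864824, 54.33610714]))
1 (array([0.55263731, 0.24033136]), np.float64(-56.24426699114672), array([1.58443604, 1.32706423, 1.49217892, 2.0118372 , 2.56096372]))
2 (array([0.55268533, 0.23195915]), np.float64(16.93531213843712), array([55.37570661, 29.60915208, 34.63626223, 33.05464819, 22.00171387]))
3 (array([0.56144038, 0.22989603]), np.float64(96.57888406570387), array([22.46650182, 22.39145165, 29.62470125, 18.87816218, 61.22211211]))
4 (array([0.5652164 , 0.23495955]), np.float64(150.02897240433342), array([33.73431885, 16.72398514, 47.80442992, 19.33624562, 16.21219039]))
box sc [[ 0.48   -0
[... 325 characters left out ...]
43  0.096 ]] (array([ 0.50671116, -0.1480442 ]), np.float64(-106.20125894375346), array([3.73892216, 4.56865864, 3.30813434, 4.13787082]))
low sc [[ 0.5046 -0.0793  0.107 ]
 [ 0.5598 -0.0947  0.107 ]
 [ 0.5379 -0.1761  0.107 ]
 [ 0.5125 -0.1969  0.107 ]
 [ 0.4696 -0.1822  0.107 ]] (array([ 0.51648909, -0.13884559]), np.float64(-106.78034179587536), array([1.9557231 , 1.59432549, 5.10084182, 1.9513408 , 5.18425964]))
low si [[ 0.4987 -0.0838  0.107 ]
 [ 0.5533 -0.0938  0.107 ]
 [ 0.5284 -0.1801  0.107 ]
 [ 0.5084 -0.1945  0.107 ]
 [ 0.4646 -0.1883  0.107 ]] (array([ 0.51014966, -0.14109744]), np.float64(-105.70930729839334), array([2.93545096, 2.29282687, 1.16533936, 2.75949058, 4.69607426]))
```

```bash
cat >> h.py <<'E'
def rows(dx,dy,dz,dyaw,n,yaw0):
    """n even rows for a world displacement (m) and world yaw change (deg), starting at yaw0"""
    out=[]
    for i in range(n):
        y=np.radians(yaw0+dyaw*i/n);c,s=np.cos(y),np.sin(y)
        out.append([round((c*dx+s*dy)/n/.05,3),round((s*dx-c*dy)/n/.05,3),round(-dz/n/.05,3)]+[round(-dyaw/n/6,3)])
    return out
E
python3 - <<'E'
from h import *
for x in rows(.5545-.2018,.240-.6436,0,-38,11,-107.4):print(x)
E
```

```text
[np.float64(0.508), np.float64(-0.831), 0.0, 0.576]
[np.float64(0.457), np.float64(-0.86), 0.0, 0.576]
[np.float64(0.405), np.float64(-0.886), 0.0, 0.576]
[np.float64(0.351), np.float64(-0.909), 0.0, 0.576]
[np.float64(0.295), np.float64(-0.929), 0.0, 0.576]
[np.float64(0.239), np.float64(-0.945), 0.0, 0.576]
[np.float64(0.181), np.float64(-0.958), 0.0, 0.576]
[np.float64(0.123), np.float64(-0.967), 0.0, 0.576]
[np.float64(0.065), np.float64(-0.972), 0.0, 0.576]
[np.float64(0.006), np.float64(-0.975), 0.0, 0.576]
[np.float64(-0.053), np.float64(-0.973), 0.0, 0.576]
```

Call:
apply_moves([
  [0, [0.51, -0.83, 0], 0.58],
  [0, [0.46, -0.86, 0], 0.58],
  [0, [0.41, -0.89, 0], 0.58],
  [0, [0.35, -0.91, 0], 0.58],
  [0, [0.3, -0.93, 0], 0.58],
  [0, [0.24, -0.95, 0], 0.58],
  [0, [0.18, -0.96, 0], 0.58],
  [0, [0.12, -0.97, 0], 0.58],
  [0, [0.07, -0.97, 0], 0.58],
  [0, [0, -0.97, 0], 0.58],
  [0, [-0.05, -0.97, 0], 0.58],
  [0, [0, 0, 0], 0],
], squeeze=40)

```text
time_s: 1.65
tcp_pos: [0.555, 0.2364, 0.2045]
eef_rot: [-180.0, -0.1, -145.9]
contact_force: [-0.6, -0.3, 0.2]
gripper_width: 0.0879
```

```bash
cat > snap.py <<'E'
import sys,cv2,pickle
from plant import get_state, viewer
s=get_state();c=viewer.capture("wrist");c["st"]=s
n=sys.argv[1];cv2.imwrite(f"pics/{n}.png",c["frame"]);pickle.dump(c,open(n+".pkl","wb"))
for k in("time_s","tcp_pos","eef_rot","contact_force","moment","gripper_width"):print(k,s[k])
E
python3 snap.py w1
```

```text
time_s 1.65
tcp_pos [0.55504299 0.23642712 0.20451935]
eef_rot [-1.79982113e+02 -6.80353647e-02 -1.45946604e+02]
contact_force [-0.55752951 -0.28029823  0.20823408]
moment [ 0.08199023  0.02837933 -0.03833075]
gripper_width 0.0878940938898759
```

View pics/w1.png

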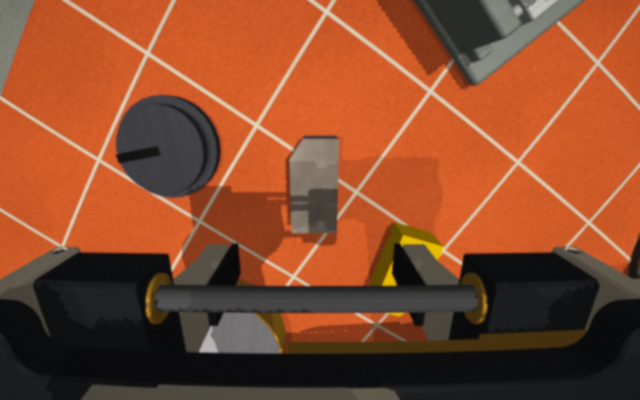

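The picture shows the block at columns 289–339, rows 137–233, with its missing corner at the top left. A yellow look-alike sits near the right finger (405,265). I'll measure both.

```bash
python3 - <<'E'
from h import *
c=pickle.load(open("w1.pkl","rb"));st=c["st"];f=c["frame"]
hsv=cv2.cvtColor(f,cv2.COLOR_BGR2HSV)
cv2.imwrite("pics/c4.png",cv2.resize(f[120:300,250:460],None,fx=3.7,fy=3.3,interpolation=cv2.INTER_CUBIC)[:600,:800])
m=((hsv[...,1]<110)).astype(np.uint8)*255
roi=np.zeros_like(m);roi[125:245,270:355]=m[125:245,270:355]
m=cv2.morphologyEx(roi,cv2.MORPH_OPEN,np.ones((5,5)))
ct=max(cv2.findContours(m,0,1)[0],key=cv2.contourArea);ap=cv2.approxPolyDP(ct,4,True)[:,0]
print(ap.tolist())
P=onz(c,ap,.046,st)
from scipy.spatial.transform import Rotation as Ro
T=Ro.from_euler('xyz',st["eef_rot"],degrees=True).as_matrix()
print((((P-st["tcp_pos"])@T)*1e3).round(1))
y=((hsv[...,0]>22)&(hsv[...,0]<35)&(hsv[...,1]>180)).astype(np.uint8)
sc=pickle.load(open("scene0.pkl","rb"));hs=cv2.cvtColor(sc["frame"],cv2.COLOR_BGR2HSV)
y=((hs[...,0]>22)&(hs[...,0]<35)&(hs[...,1]>200)).astype(np.uint8);y[:150]=0;y[210:]=0;y[:,390:]=0
ct=max(cv2.findContours(y,0,1)[0],key=cv2.contourArea);ap=cv2.approxPolyDP(ct,2,True)[:,0];print(ap.tolist())
for z in(0,.046):print(z,(((onz(sc,ap,z)-st["tcp_pos"])@T)*1e3).round(0).tolist())
E
```

```text
[[304, 137], [289, 159], [292, 232], [334, 232], [337, 138]]
[[-13.3 -51.9 158.5]
 [-30.1 -28.1 158.5]
 [-28.8  58.7 158.5]
 [ 21.   58.7 158.5]
 [ 22.4 -50.9 158.6]]
[[367, 173], [360, 165], [350, 165], [327, 176], [326, 183], [328, 181], [334, 188], [328, 187], [330, 191], [330, 188], [334, 190], [332, 191], [338, 188], [340, 190], [341, 187]]
0 [[96.0, 196.0, 205.0], [131.0, 206.0, 205.0], [153.0, 185.0, 205.0], [177.0, 107.0, 205.0], [162.0, 86.0, 205.0], [162.0, 95.0, 205.0], [132.0, 88.0, 205.0], [147.0, 79.0, 205.0], [134.0, 72.0, 205.0], [141.0, 80.0, 205.0], [127.0, 83.0, 205.0], [129.0, 76.0, 205.0], [124.0, 96.0, 205.0], [114.0, 94.0, 205.0], [119.0, 104.0, 205.0]]
0.046 [[76.0, 165.0, 159.0], [109.0, 174.0, 159.0], [131.0, 155.0, 159.0], [153.0, 80.0, 159.0], [139.0, 60.0, 159.0], [139.0, 69.0, 159.0], [110.0, 62.0, 159.0], [125.0, 53.0, 159.0], [112.0, 46.0, 159.0], [119.0, 54.0, 159.0], [106.0, 56.0, 159.0], [108.0, 50.0, 159.0], [102.0, 69.0, 159.0], [94.0, 68.0, 159.0], [98.0, 77.0, 159.0]]
```

View pics/c4.png

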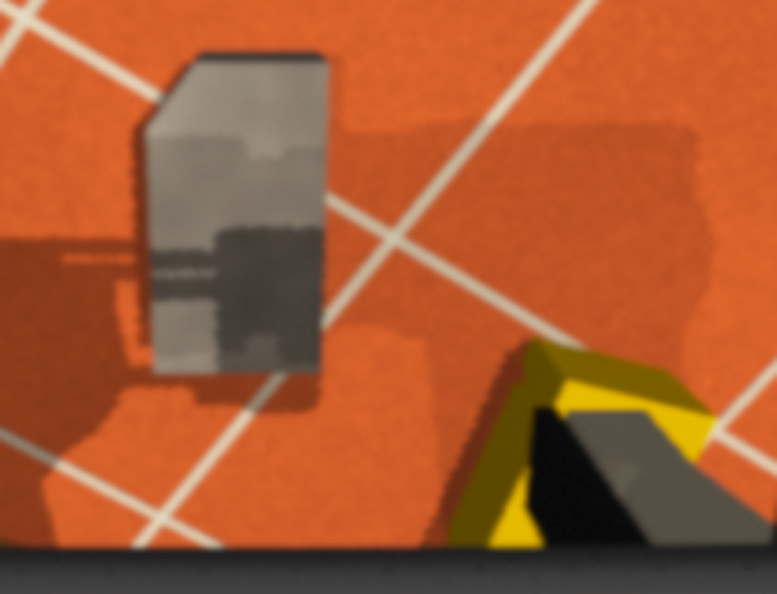

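Call:
apply_moves([
  [0, [-0.08, 0.1, 0.4], 0],
  [0, [0, 0, 0.9], 0],
  [0, [0, 0, 0.9], 0],
  [0, [0, 0, 0.9], 0],
  [0, [0, 0, 0.5], 0],
  [0, [0, 0, 0.23], 0],
  [0, [0, 0, 0], 0],
  [0, [0, 0, 0], 0],
])

```text
time_s: 2.7
tcp_pos: [0.5548, 0.2463, 0.015]
eef_rot: [180.0, 0.1, -145.6]
contact_force: [-0.3, -0.6, -0.3]
gripper_width: 0.0878
```

```bash
python3 snap.py w2
```

```text
time_s 2.7
tcp_pos [0.5548359  0.24626852 0.0149582 ]
eef_rot [ 1.79996244e+02  1.14684371e-01 -1.45649360e+02]
contact_force [-0.30792942 -0.5719779  -0.31514031]
moment [ 0.01965979  0.0094356  -0.02861954]
gripper_width 0.08777538506313358
```

View pics/w2.png

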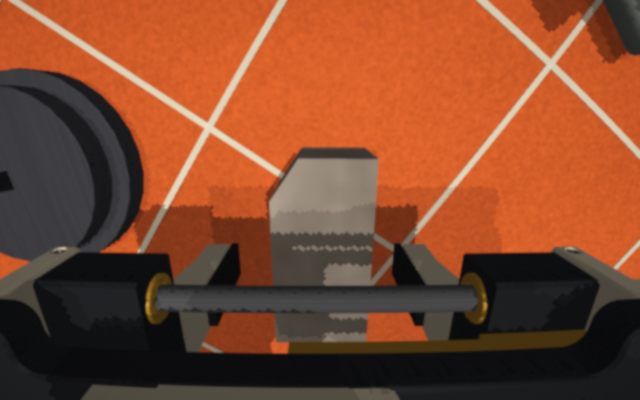

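```bash
python3 - <<'E'
from h import *
from scipy.spatial.transform import Rotation as Ro
c=pickle.load(open("w2.pkl","rb"));st=c["st"]
T=Ro.from_euler('xyz',st["eef_rot"],degrees=True).as_matrix()
print((((onz(c,[(301,158),(377,158),(272,206),(374,240),(274,260),(367,341),(276,341)],.046,st)-st["tcp_pos"])@T)*1e3).round(1))
E
```

```text
[[ -7.8 -58.9 -31. ]
 [ 29.1 -59.  -31.1]
 [-22.8 -34.5 -31. ]
 [ 30.1 -15.7 -31.1]
 [-23.1  -3.9 -31. ]
 [ 30.1  50.4 -31.1]
 [-24.4  50.4 -31. ]]
```

Call:
apply_moves([
  [0, [0.06, -0.07, 0.04], 0],
  [0, [0, 0, 0], 0],
  [255, [0, 0, 0], 0],
  [255, [0, 0, 0], 0],
  [255, [0, 0, 0], 0],
  [255, [0, 0, 0], 0],
  [255, [0, 0, 0], 0],
  [255, [0, 0, 0], 0],
], squeeze=40)

```text
time_s: 3.75
tcp_pos: [0.5541, 0.2412, 0.0118]
eef_rot: [-180.0, 0.1, -145.7]
contact_force: [2.0, 0.5, -1.6]
gripper_width: 0.0535
```

```bash
python3 snap.py w3
```

```text
time_s 3.75
tcp_pos [0.55414222 0.2412373  0.01178686]
eef_rot [-1.79999785e+02  5.32776350e-02 -1.45672670e+02]
contact_force [ 1.99261468  0.52878833 -1.63924713]
moment [ 0.48224153 -0.78277878  0.0108232 ]
gripper_width 0.05345125335940937
```

View pics/w3.png

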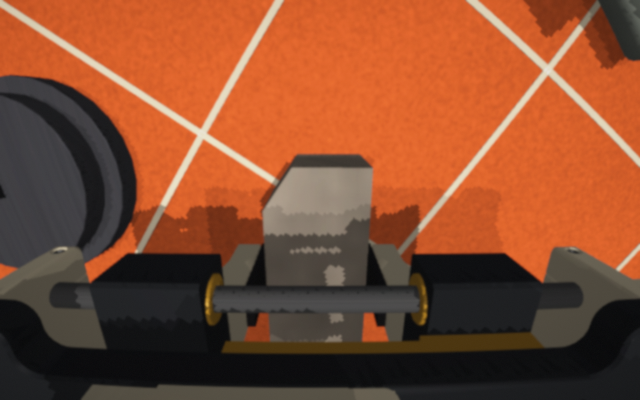

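```bash
python3 - <<'E'
from h import *
from scipy.spatial.transform import Rotation as Ro
c=pickle.load(open("w3.pkl","rb"));st=c["st"]
T=Ro.from_euler('xyz',st["eef_rot"],degrees=True).as_matrix()
print((((onz(c,[(293,166),(371,166),(264,207),(371,200),(350,341)],.046,st)-st["tcp_pos"])@T)*1e3).round(1))
for x in rows(-.012,-.280,.138,-50.4,9,-145.7):print(*x)
E
```

```text
[[-11.5 -55.6 -34.2]
 [ 25.8 -55.6 -34.2]
 [-26.4 -35.  -34.2]
 [ 26.7 -38.6 -34.2]
 [ 19.4  47.5 -34.2]]
0.373 -0.499 -0.307 0.933
0.322 -0.533 -0.307 0.933
0.269 -0.562 -0.307 0.933
0.213 -0.585 -0.307 0.933
0.154 -0.603 -0.307 0.933
0.095 -0.616 -0.307 0.933
0.034 -0.622 -0.307 0.933
-0.027 -0.622 -0.307 0.933
-0.087 -0.617 -0.307 0.933
```

Call:
apply_moves([
  [255, [0, 0, -0.2], 0],
  [255, [0, 0, -0.8], 0],
  [255, [0, 0, -1], 0],
  [255, [0.37, -0.5, -0.31], 0.93],
  [255, [0.32, -0.53, -0.31], 0.93],
  [255, [0.27, -0.56, -0.31], 0.93],
  [255, [0.21, -0.59, -0.31], 0.93],
  [255, [0.15, -0.6, -0.31], 0.93],
  [255, [0.1, -0.62, -0.31], 0.93],
  [255, [0.03, -0.62, -0.31], 0.93],
  [255, [-0.03, -0.62, -0.31], 0.93],
  [255, [-0.09, -0.62, -0.31], 0.96],
])

```text
time_s: 5.3
tcp_pos: [0.541, -0.0402, 0.251]
eef_rot: [-180.0, -0.2, 163.7]
contact_force: [1.1, -0.4, -6.3]
gripper_width: 0.0537
```

Call:
apply_moves([
  [255, [0, 0, 0], 0],
  [255, [0, 0, 0], 0],
])

```text
time_s: 5.55
tcp_pos: [0.5416, -0.0392, 0.2504]
eef_rot: [-180.0, -0.1, 163.9]
contact_force: [0.2, -0.4, -6.1]
gripper_width: 0.0536
```

```bash
python3 snap.py w4
```

```text
time_s 5.55
tcp_pos [ 0.54159749 -0.0391565   0.25039442]
eef_rot [-1.79990091e+02 -1.27562937e-01  1.63897661e+02]
contact_force [ 0.1806292  -0.35985433 -6.10049722]
moment [ 0.10349024 -0.02981922  0.02089608]
gripper_width 0.05356108925975738
```

View pics/w4.png

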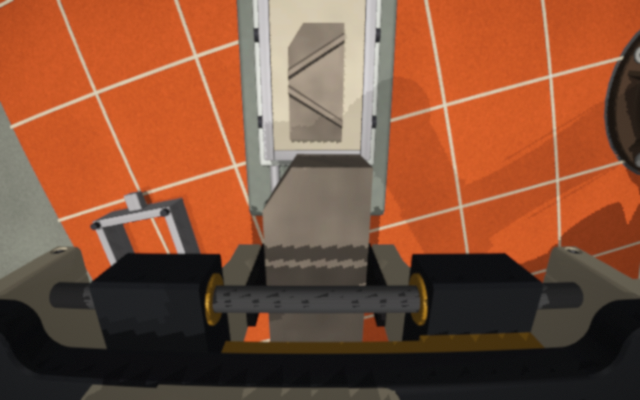

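The wrist view shows the lower half at cols 289–344, rows 24–142. Its missing corner is at top left, the same way round as the held block below it. Now an enlarged measurement.

```bash
python3 - <<'E'
from h import *
c=pickle.load(open("w4.pkl","rb"));f=c["frame"]
cv2.imwrite("pics/c5.png",cv2.resize(f[0:175,250:400],None,fx=4,fy=3.4,interpolation=cv2.INTER_CUBIC))
cv2.imwrite("pics/c5.png",cv2.resize(f[0:150,240:400],None,fx=4,fy=4,interpolation=cv2.INTER_CUBIC))
hsv=cv2.cvtColor(f,cv2.COLOR_BGR2HSV);print(hsv[80,275],hsv[80,300],hsv[80,330],hsv[80,350],hsv[10,320],hsv[90,290],hsv[90,286])
m=(hsv[...,2]<165).astype(np.uint8)*255
roi=np.zeros_like(m);roi[12:149,277:356]=m[12:149,277:356]
ct=max(cv2.findContours(roi,0,1)[0],key=cv2.contourArea);print(cv2.boundingRect(ct),cv2.approxPolyDP(ct,2.5,True)[:,0].tolist())
E
```

```text
[ 21  45 217] [ 16  49 171] [ 15  47 167] [ 21  44 222] [ 20  45 212] [ 16  46 166] [ 20  44 214]
(288, 74, 55, 69) [[341, 79], [332, 90], [324, 85], [321, 74], [308, 79], [309, 85], [303, 90], [289, 84], [295, 93], [288, 93], [291, 141], [341, 140], [342, 120], [336, 113], [341, 100]]
```

View pics/c5.png

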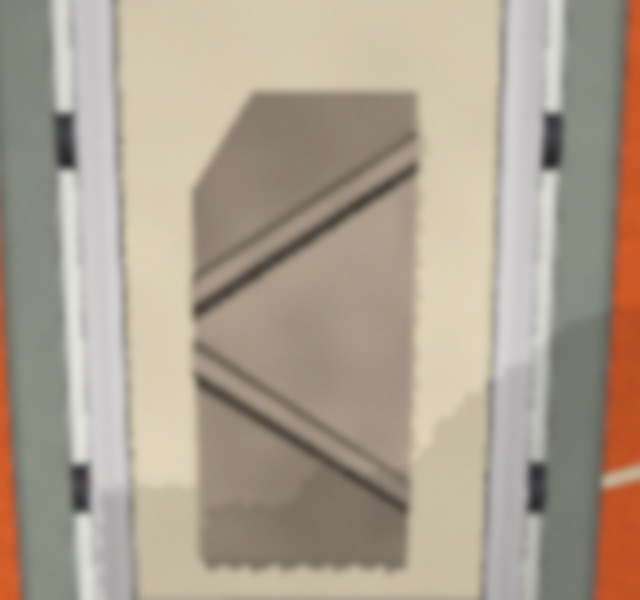

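```bash
cat > fit.py <<'E'
from h import *
from scipy.spatial.transform import Rotation as Ro
def fit(M,X):
    mc,xc=M.mean(0),X.mean(0);H=(M-mc).T@(X-xc);th=np.arctan2(H[0,1]-H[1,0],H[0,0]+H[1,1])
    R=np.array([[np.cos(th),-np.sin(th)],[np.sin(th),np.cos(th)]]);t=xc-R@mc
    return t,np.degrees(th),((X-t)@R-M)*1e3
M=np.array([(55,12),(55,-27),(33,27),(-55,27),(-55,-27)])/1e3
E
python3 - <<'E'
from fit import *
c=pickle.load(open("w4.pkl","rb"));st=c["st"]
P=[((u+.5)/4-.5+240,(v+.5)/4-.5) for u,v in [(252,92),(417,92),(192,188),(202,567),(408,569)]]
X=onz(c,P,.107,st);t,th,e=fit(M,X[:,:2]);print("low",t,th);print(e.round(1))
# box inner wall/outer wall edges left/right at rim z .096
P=[((u+.5)/4-.5+240,(v+.5)/4-.5) for u,v in [(72,0),(105,590),(545,0),(522,560)]]
print(onz(c,P,.096,st).round(4))
T=Ro.from_euler('xyz',st["eef_rot"],degrees=True).as_matrix()
# held block: top at tcp_z + .034
B=[(293,166),(371,166),(264,207)]
X=onz(c,B,st["tcp_pos"][2]+.0342,st);print((((X-st["tcp_pos"])@T)*1e3).round(1))
E
```

```text
low [ 0.51282635 -0.13961092] -106.04562042851923
[[ 0.6  0.2]
 [ 0.6  0.2]
 [ 1.5 -0.1]
 [-1.  -0.5]
 [-1.6  0.1]]
[[ 0.5446 -0.2312  0.096 ]
 [ 0.5819 -0.0937  0.096 ]
 [ 0.435  -0.1996  0.096 ]
 [ 0.472  -0.0703  0.096 ]]
[[-11.2 -55.1 -34.2]
 [ 26.1 -55.1 -34.1]
 [-26.1 -34.6 -34.3]]
```

```bash
python3 - <<'E'
from h import *
print(rows(.513-.5416,-.139+.0392,.135-.2504,0,4,163.9))
E
```

```text
[[np.float64(-0.001), np.float64(-0.519), 0.577, 0.0], [np.float64(-0.001), np.float64(-0.519), 0.577, 0.0], [np.float64(-0.001), np.float64(-0.519), 0.577, 0.0], [np.float64(-0.001), np.float64(-0.519), 0.577, 0.0]]
```

Call:
apply_moves([
  [255, [0, -0.52, 0], 0],
  [255, [0, -0.52, 0.2], 0],
  [255, [0, -0.52, 0.5], 0],
  [255, [0, -0.52, 0.6], 0],
  [255, [0, 0, 0.6], 0],
  [255, [0, 0, 0.4], 0],
  [255, [0, 0, 0], 0],
  [255, [0, 0, 0], 0],
  [255, [0, 0, 0], 0],
])

```text
time_s: 6.72
tcp_pos: [0.5148, -0.1388, 0.1372]
eef_rot: [180.0, 0.1, 164.0]
contact_force: [-0.3, 0.3, -6.9]
gripper_width: 0.0539
```

```bash
python3 snap.py w5; python3 - <<'E'
from plant import viewer
import cv2,pickle,numpy as np
o=[]
for n,(y0,y1,x0,x1) in dict(scene=(150,270,80,290),side=(180,320,330,470)).items():
    c=viewer.capture(n);pickle.dump(c,open(n+"1.pkl","wb"))
    cv2.imwrite(f"pics/{n}1.png",cv2.resize(c["frame"][y0:y1,x0:x1],None,fx=3.8,fy=3.8,interpolation=cv2.INTER_CUBIC))
E
```

```text
time_s 6.725
tcp_pos [ 0.51483768 -0.13875974  0.13723149]
eef_rot [1.79972897e+02 9.82935121e-02 1.63954007e+02]
contact_force [-0.26500202  0.26922194 -6.89313504]
moment [ 0.0878507  -0.05655793 -0.03709561]
gripper_width 0.05387432895027921
```

View pics/side1.png

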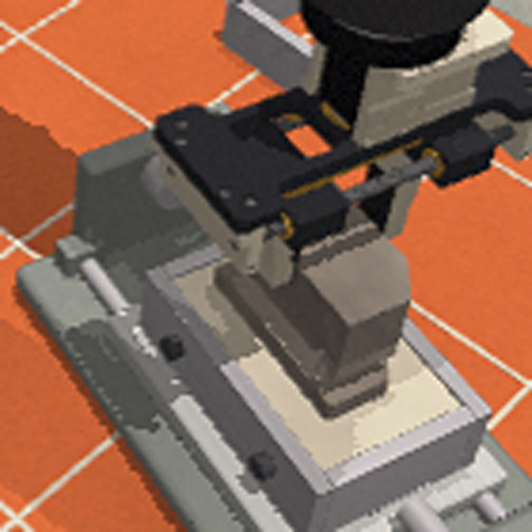

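View pics/scene1.png

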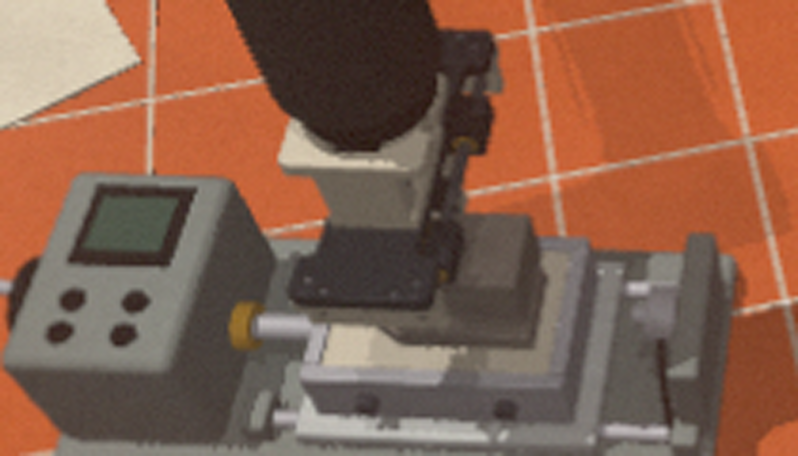

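View pics/w5.png

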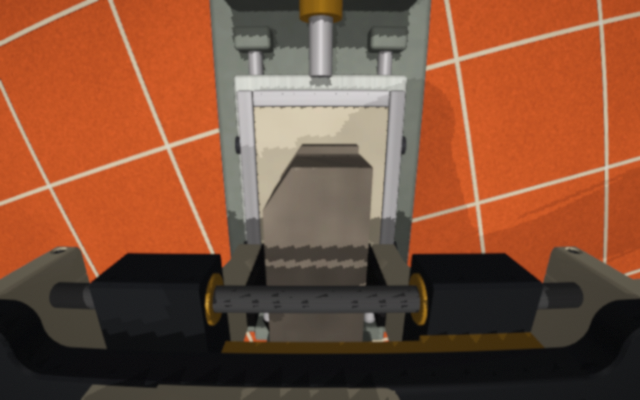

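```bash
python3 - <<'E'
import cv2
f=cv2.imread("pics/w5.png")
cv2.imwrite("pics/c6.png",cv2.resize(f[130:220,255:380],None,fx=6,fy=6,interpolation=cv2.INTER_CUBIC))
E
```

```text
(no output)
```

View pics/c6.png

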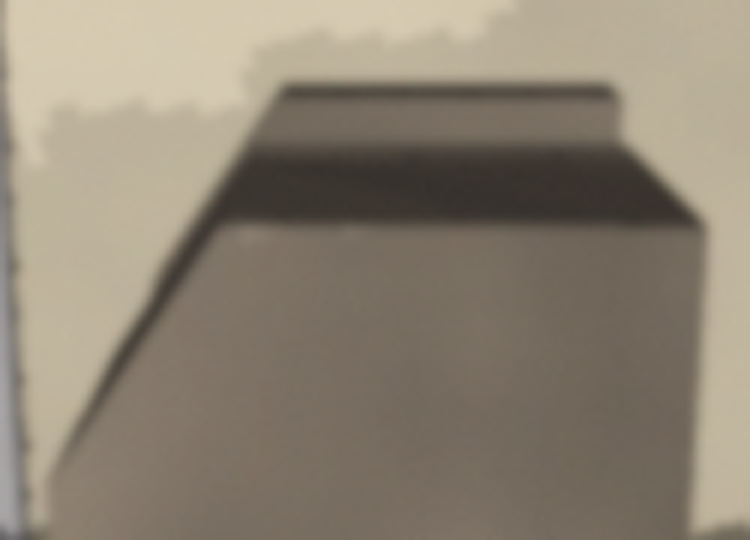

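```bash
python3 - <<'E'
from fit import *
c=pickle.load(open("w5.pkl","rb"));st=c["st"];T=Ro.from_euler('xyz',st["eef_rot"],degrees=True).as_matrix()
z=st["tcp_pos"][2]
def q(L,zz):
    P=[((u+.5)/6-.5+255,(v+.5)/6-.5+130) for u,v in L]
    print((((onz(c,P,zz,st)-st["tcp_pos"])@T)*1e3).round(1).tolist())
q([(218,222),(706,222)],z+.034);q([(247,150),(627,150)],z-.012);q([(278,97),(617,97)],.107)
E
```

```text
[[-12.2, -54.8, -34.0], [26.7, -54.9, -34.1]]
[[-12.8, -53.8, 12.0], [26.6, -53.9, 11.9]]
[[-10.4, -57.1, 30.2], [27.8, -57.2, 30.2]]
```

Call:
apply_moves([
  [255, [0.03, -0.04, 0], 0],
  [255, [0, 0, 0.06], 0],
  [255, [0, 0, 0.06], 0],
  [255, [0, 0, 0.04], 0],
  [255, [0, 0, 0], 0],
  [255, [0, 0, 0], 0],
])

```text
time_s: 7.62
tcp_pos: [0.5122, -0.1406, 0.1282]
eef_rot: [-180.0, 0.0, 163.9]
contact_force: [0.3, -0.1, -6.2]
gripper_width: 0.0532
```

```bash
python3 snap.py w6;  python3 - <<'E'
import cv2
f=cv2.imread("pics/w6.png")
cv2.imwrite("pics/c7.png",cv2.resize(f[130:220,255:380],None,fx=6,fy=6,interpolation=cv2.INTER_CUBIC))
E
```

```text
time_s 7.625
tcp_pos [ 0.51216455 -0.14056155  0.12819325]
eef_rot [-1.79997958e+02  5.29155388e-03  1.63916631e+02]
contact_force [ 0.28033589 -0.14786695 -6.15130596]
moment [ 0.16832334 -0.089966   -0.03186099]
gripper_width 0.053219502124237233
```

View pics/c7.png

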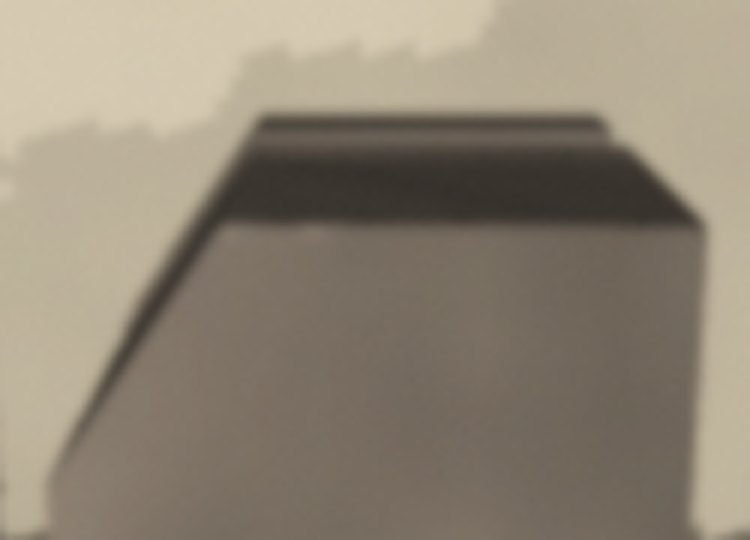

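```bash
python3 - <<'E'
from fit import *
c=pickle.load(open("w6.pkl","rb"));st=c["st"];T=Ro.from_euler('xyz',st["eef_rot"],degrees=True).as_matrix()
z=st["tcp_pos"][2]
def q(L,zz):
    P=[((u+.5)/6-.5+255,(v+.5)/6-.5+130) for u,v in L]
    print((((onz(c,P,zz,st)-st["tcp_pos"])@T)*1e3).round(1).tolist())
q([(218,222),(706,222)],z+.034);q([(247,150),(627,150)],z-.012);q([(258,130),(604,130)],.107);q([(262,115),(600,115)],.093)
c5=pickle.load(open("w5.pkl","rb"))
E
```

```text
[[-12.2, -54.8, -34.0], [26.7, -54.8, -34.0]]
[[-12.8, -53.8, 12.0], [26.6, -53.9, 12.0]]
[[-12.2, -54.7, 21.2], [25.3, -54.7, 21.2]]
[[-12.5, -54.5, 35.2], [26.6, -54.5, 35.2]]
```

Call:
apply_moves([
  [255, [0, -0.015, 0.03], 0],
  [255, [0, 0, 0.03], 0],
  [255, [0, 0, 0.02], 0],
  [255, [0, 0, 0], 0],
])

```text
time_s: 8.18
tcp_pos: [0.5118, -0.1413, 0.124]
eef_rot: [-180.0, -0.0, 163.9]
contact_force: [1.3, -0.5, -6.1]
gripper_width: 0.0536
```

Call:
apply_moves([
  [255, [0, 0, 0.02], 0],
  [255, [0, 0, 0.02], 0],
  [255, [0, 0, 0], 0],
])

```text
time_s: 8.55
tcp_pos: [0.5118, -0.1413, 0.122]
eef_rot: [-180.0, -0.0, 163.9]
contact_force: [0.1, 0.3, -5.9]
gripper_width: 0.0536
```

Call:
apply_moves([
  [255, [0, 0, 0.02], 0],
  [255, [0, 0, 0.02], 0],
  [255, [0, 0, 0], 0],
])

```text
time_s: 8.93
tcp_pos: [0.5117, -0.1413, 0.12]
eef_rot: [-180.0, -0.0, 163.9]
contact_force: [0.0, 0.7, -6.5]
gripper_width: 0.0534
```

Call:
apply_moves([
  [255, [0, 0, 0.02], 0],
  [255, [0, 0, 0.02], 0],
  [255, [0, 0, 0], 0],
])

```text
time_s: 9.3
tcp_pos: [0.512, -0.1413, 0.1187]
eef_rot: [-180.0, 0.0, 163.9]
contact_force: [-2.4, 1.9, 1.9]
gripper_width: 0.0538
```

Contact came at the height expected for fully home (TCP 0.1187, so the underside is at 0.107). Letting go.

Call:
apply_moves([
  [140, [0, 0, 0], 0],
  [60, [0, 0, 0], 0],
  [0, [0, 0, 0], 0],
  [0, [0, 0, 0], 0],
  [0, [0, 0, 0], 0],
  [0, [0, 0, 0], 0],
])

```text
time_s: 10.05
tcp_pos: [0.5119, -0.1413, 0.1181]
eef_rot: [-180.0, -0.0, 163.9]
contact_force: [0.6, 0.5, 0.4]
gripper_width: 0.0871
```

```bash
python3 snap.py w7;  python3 - <<'E'
import cv2
from fit import *
f=cv2.imread("pics/w7.png")
cv2.imwrite("pics/c8.png",cv2.resize(f[120:345,220:420],None,fx=3,fy=2.6,interpolation=cv2.INTER_CUBIC))
E
```

```text
time_s 10.05
tcp_pos [ 0.51187409 -0.14129216  0.11812187]
eef_rot [-1.79997492e+02 -7.90990193e-04  1.63914049e+02]
contact_force [0.59028828 0.494028   0.38733568]
moment [ 0.06813293 -0.07851169 -0.01187795]
gripper_width 0.08708642998364877
```

View pics/c8.png

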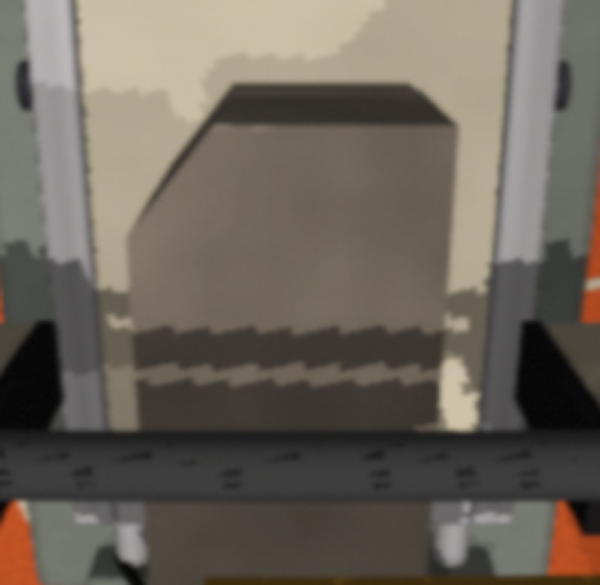

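Released. The outline looks flush with no step at the front (c8). Next: rise, shut the fingers, look once more, then press.

Call:
apply_moves([
  [0, [0, 0, -0.3], 0],
  [0, [0, 0, -0.7], 0],
  [0, [0, 0, -0.8], 0],
  [255, [0, 0, 0], 0],
  [255, [0.06, -0.4, 0], 0],
  [255, [0.06, -0.4, 0], 0],
  [255, [0, 0, 0], 0],
  [255, [0, 0, 0], 0],
  [255, [0, 0, 0], 0],
  [255, [0, 0, 0], 0],
], squeeze=20)

```text
time_s: 11.35
tcp_pos: [0.4951, -0.1778, 0.208]
eef_rot: [-180.0, -0.0, 163.9]
contact_force: [-0.6, 0.1, -0.5]
gripper_width: 0.0236
```

```bash
python3 snap.py w8; python3 - <<'E'
from plant import viewer
import cv2,pickle,numpy as np
for n,(y0,y1,x0,x1) in dict(scene=(150,270,80,290),side=(180,320,330,470)).items():
    c=viewer.capture(n);pickle.dump(c,open(n+"2.pkl","wb"))
    cv2.imwrite(f"pics/{n}2.png",cv2.resize(c["frame"][y0:y1,x0:x1],None,fx=3.8,fy=3.8,interpolation=cv2.INTER_CUBIC))
E
```

```text
time_s 11.35
tcp_pos [ 0.49510285 -0.17782183  0.20804672]
eef_rot [-1.79996895e+02 -1.26628981e-02  1.63935925e+02]
contact_force [-0.63571798  0.09261297 -0.52098132]
moment [ 0.08542676 -0.03056851 -0.00086408]
gripper_width 0.023649341457400358
```

View pics/w8.png

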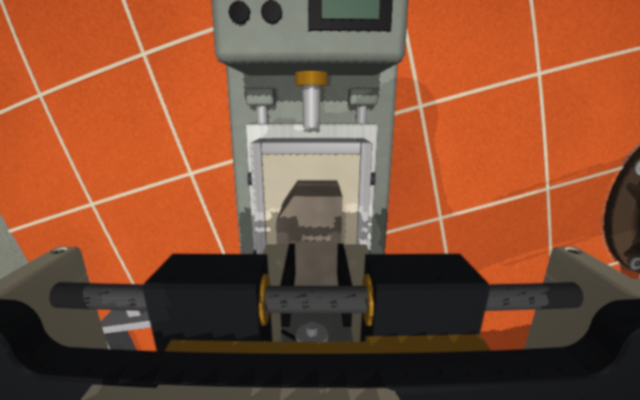

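View pics/side2.png

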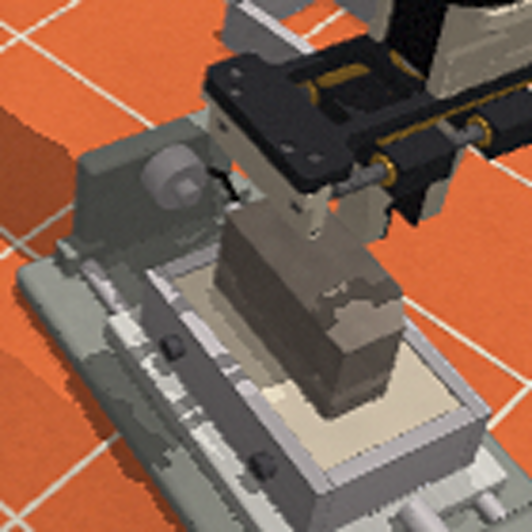

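View pics/scene2.png

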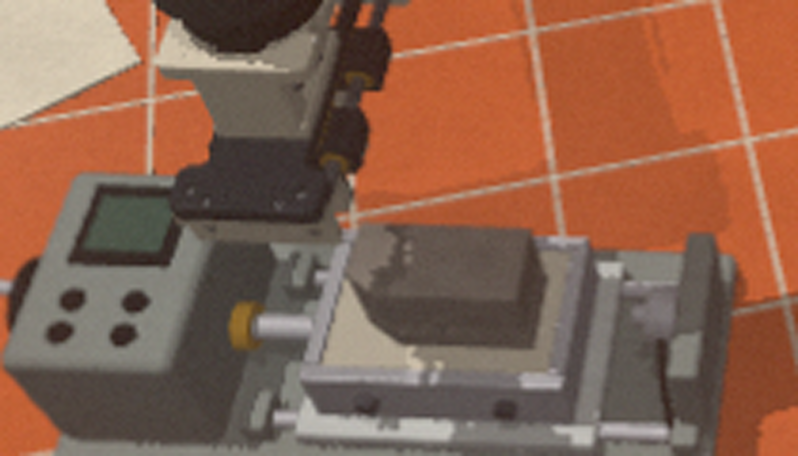

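Call:
apply_moves([
  [255, [0, 0, 0.3], 0],
  [255, [0, 0, 0.4], 0],
  [255, [0, 0, 0.2], 0],
  [255, [0, 0, 0.06], 0],
  [255, [0, 0, 0.04], 0],
  [255, [0, 0, 0.02], 0],
  [255, [0, 0, 0], 0],
])

```text
time_s: 12.38
tcp_pos: [0.4952, -0.178, 0.1575]
eef_rot: [180.0, 0.0, 163.9]
contact_force: [0.2, 1.2, -0.4]
gripper_width: 0.0007
```

Call:
apply_moves([
  [255, [0, 0, 0.03], 0],
  [255, [0, 0, 0.03], 0],
  [255, [0, 0, 0.02], 0],
  [255, [0, 0, 0.02], 0],
  [255, [0, 0, 0], 0],
])

```text
time_s: 13.0
tcp_pos: [0.4949, -0.178, 0.1521]
eef_rot: [-180.0, -0.0, 163.9]
contact_force: [0.5, -0.3, -0.5]
gripper_width: 0.0004
```

Call:
apply_moves([
  [255, [0, 0, 0.02], 0],
  [255, [0, 0, 0.02], 0],
  [255, [0, 0, 0], 0],
])

```text
time_s: 13.38
tcp_pos: [0.4949, -0.178, 0.1501]
eef_rot: [-180.0, -0.0, 163.9]
contact_force: [-0.4, 0.1, -0.2]
gripper_width: 0.0005
```

No contact yet at 0.150, 3 mm below where the top should be. I'll look before going on.

```bash
python3 snap.py w9; python3 - <<'E'
from plant import viewer
import cv2,pickle,numpy as np
c=viewer.capture("side");pickle.dump(c,open("side3.pkl","wb"))
cv2.imwrite(f"pics/side3.png",cv2.resize(c["frame"][210:300,370:460],None,fx=6,fy=6,interpolation=cv2.INTER_CUBIC))
E
```

```text
time_s 13.375
tcp_pos [ 0.49491217 -0.17802285  0.15005757]
eef_rot [-1.7999825e+02 -1.0107868e-02  1.6391472e+02]
contact_force [-0.39095759  0.09368615 -0.22042808]
moment [ 0.0803111  -0.07169343 -0.03188317]
gripper_width 0.0004542431849771524
```

View pics/side3.png

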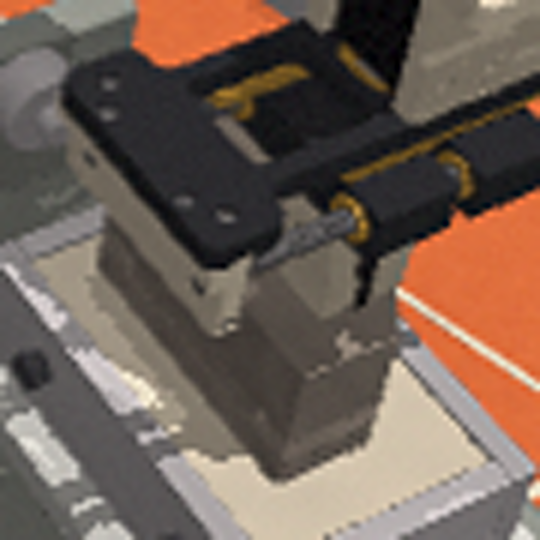

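View pics/w9.png

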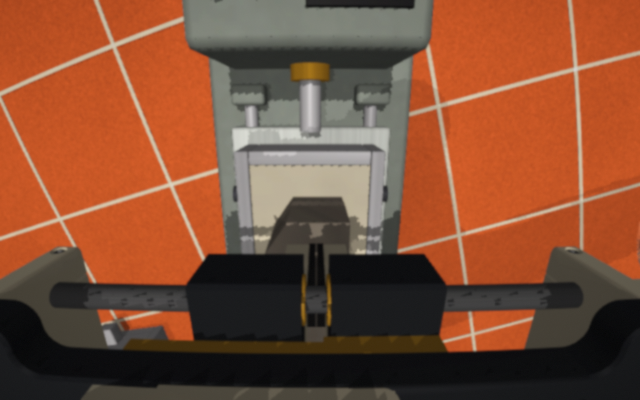

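The fingertips are just above the top near the broken-corner end with no collision, so continue in 1 mm steps.

Call:
apply_moves([
  [255, [0, 0, 0.02], 0],
  [255, [0, 0, 0.02], 0],
  [255, [0, 0, 0], 0],
])

```text
time_s: 13.85
tcp_pos: [0.4949, -0.178, 0.148]
eef_rot: [-180.0, -0.0, 163.9]
contact_force: [0.3, 0.3, 0.3]
gripper_width: 0.0005
```

Call:
apply_moves([
  [255, [0, 0, 0.02], 0],
  [255, [0, 0, 0.02], 0],
  [255, [0, 0, 0], 0],
])

```text
time_s: 14.22
tcp_pos: [0.4949, -0.178, 0.146]
eef_rot: [-180.0, -0.0, 163.9]
contact_force: [0.8, 0.7, 0.1]
gripper_width: 0.0004
```

```bash
python3 - <<'E'
from fit import *
from plant import viewer,get_state
c=viewer.capture("side");s=get_state();t=s["tcp_pos"];print(t,s["contact_force"])
T=Ro.from_euler('xyz',s["eef_rot"],degrees=True).as_matrix()
f=cv2.resize(c["frame"][200:300,360:470],None,fx=7,fy=5.9,interpolation=cv2.INTER_CUBIC)
def d(X,col):
    for u,v in proj(c,X): cv2.circle(f,(int((u-360+.5)*7),int((v-200+.5)*5.9)),3,col,-1)
d([t],(0,0,255)); d([t+T@[0,.0095,0],t-T@[0,.0095,0]],(0,255,255))
th=np.radians(-106.05);R=np.array([[np.cos(th),-np.sin(th)],[np.sin(th),np.cos(th)]])
for z,col in((.153,(0,255,0)),(.107,(255,0,0))):
    d([np.r_[R@m+[.5119,-.1413],z] for m in M],col)
cv2.imwrite("pics/d1.png",f)
E
```

```text
[ 0.4949575  -0.17803785  0.14611399] [ 0.15593449  0.04932546 -0.79617328]
```

View pics/d1.png

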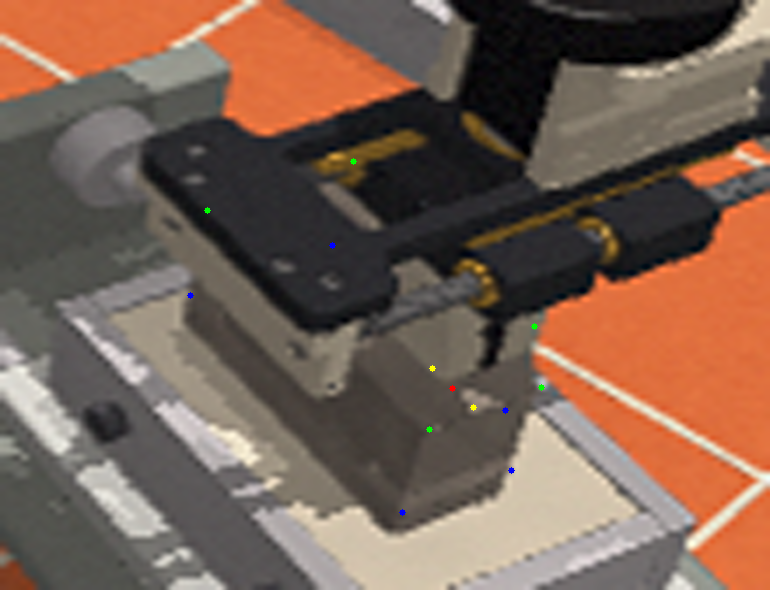

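Call:
apply_moves([
  [255, [0, 0, 0.02], 0],
  [255, [0, 0, 0.02], 0],
  [255, [0, 0, 0], 0],
])

```text
time_s: 14.65
tcp_pos: [0.4949, -0.178, 0.144]
eef_rot: [-180.0, -0.0, 163.9]
contact_force: [0.7, -0.0, 0.2]
gripper_width: 0.0006
```

Wrist-view geometry (finger pad edge at pixel (237,245) in w1) suggests the real tips end about 10 mm or more short of the TCP. Contact should therefore come soon, so I keep feeling down.

Call:
apply_moves([
  [255, [0, 0, 0.02], 0],
  [255, [0, 0, 0.02], 0],
  [255, [0, 0, 0], 0],
])

```text
time_s: 15.02
tcp_pos: [0.4949, -0.178, 0.1421]
eef_rot: [-180.0, -0.0, 163.9]
contact_force: [-0.1, -0.4, -0.0]
gripper_width: 0.0006
```

Call:
apply_moves([
  [255, [0, 0, 0.02], 0],
  [255, [0, 0, 0.02], 0],
  [255, [0, 0, 0], 0],
])

```text
time_s: 15.4
tcp_pos: [0.4949, -0.178, 0.1401]
eef_rot: [-180.0, -0.0, 163.9]
contact_force: [0.8, -0.4, 0.2]
gripper_width: 0.0004
```

Still nothing. I stop and look closely.

```bash
python3 snap.py w10; python3 - <<'E'
import cv2
from plant import viewer
f=cv2.imread("pics/w10.png")
cv2.imwrite("pics/c10.png",cv2.resize(f[180:350,210:430],None,fx=3.5,fy=3.5,interpolation=cv2.INTER_CUBIC))
c=viewer.capture("scene")
cv2.imwrite("pics/c11.png",cv2.resize(c["frame"][180:270,120:260],None,fx=5.5,fy=5.5,interpolation=cv2.INTER_CUBIC))
c=viewer.capture("side")
cv2.imwrite("pics/c12.png",cv2.resize(c["frame"][210:300,370:460],None,fx=6.5,fy=6.5,interpolation=cv2.INTER_CUBIC))
E
```

```text
time_s 15.4
tcp_pos [ 0.4949178  -0.17802743  0.14007694]
eef_rot [-1.79997329e+02 -1.06768261e-02  1.63911906e+02]
contact_force [ 0.81875069 -0.43576962  0.24715036]
moment [ 0.07609532 -0.11287903  0.02488124]
gripper_width 0.00041680135796829537
```

View pics/c10.png

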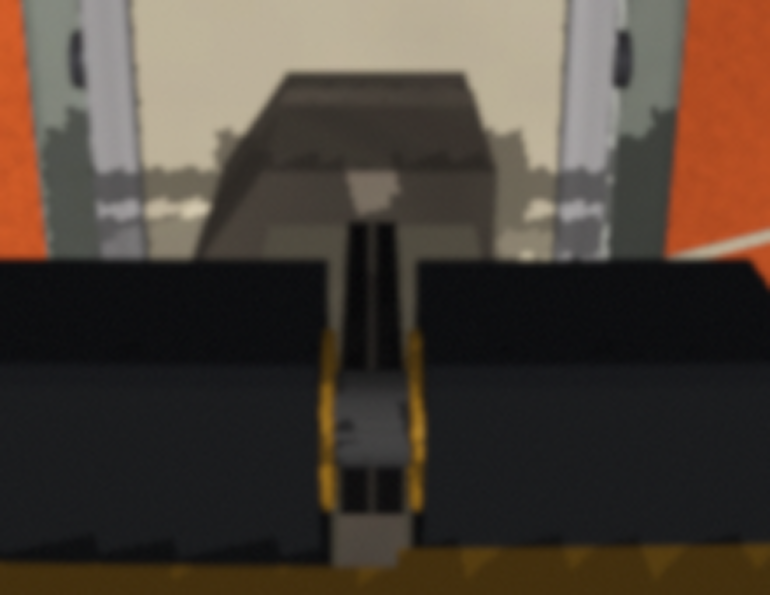

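View pics/c11.png

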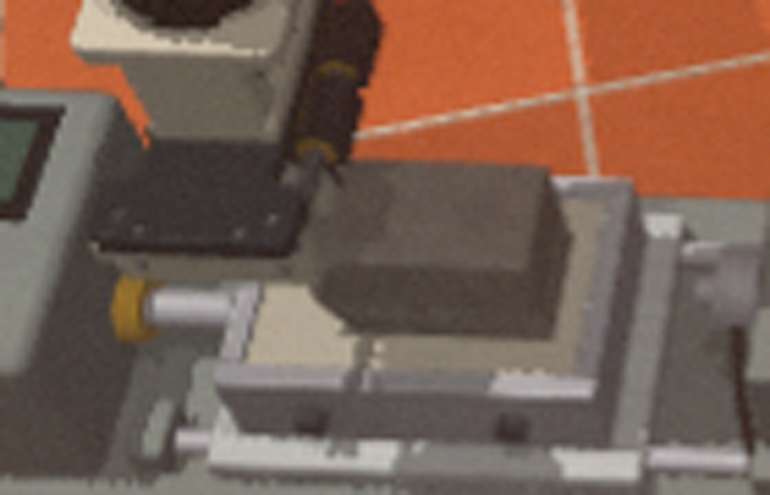

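View pics/c12.png

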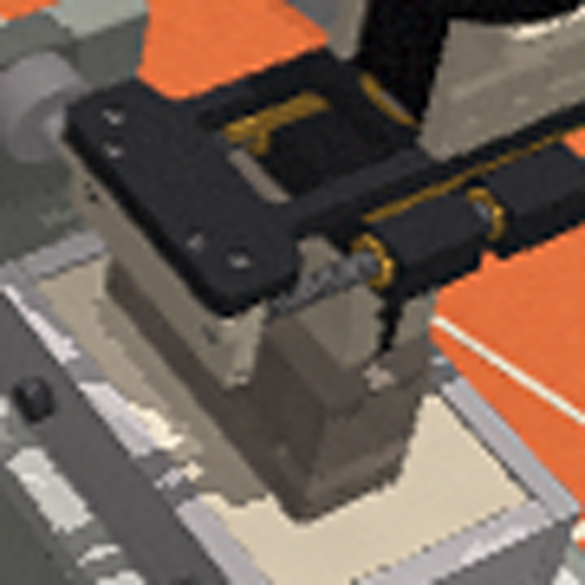

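```bash
python3 - <<'E'
from fit import *
from plant import viewer,get_state
s=get_state();t=s["tcp_pos"]
T=Ro.from_euler('xyz',s["eef_rot"],degrees=True).as_matrix()
c=viewer.capture("side");S=10;x0,y0=400,235
f=cv2.resize(c["frame"][y0:y0+55,x0:x0+75],None,fx=S,fy=S,interpolation=cv2.INTER_CUBIC)
for z,col in((-.02,(0,255,0)),(-.01,(0,255,255)),(0,(0,0,255))):
    for x in(-.021,0,.021):
        u,v=proj(c,[t+T@[x,-.0095,z]])[0];cv2.circle(f,(int((u-x0+.5)*S),int((v-y0+.5)*S)),4,col,-1)
cv2.imwrite("pics/d2.png",f)
c=pickle.load(open("w10.pkl","rb"));g=c["frame"];x0,y0=270,215;S=8
f=cv2.resize(g[y0:y0+70,x0:x0+95],None,fx=S,fy=S,interpolation=cv2.INTER_CUBIC)
Mi=np.linalg.inv(c["mount"])
for z,col in((-.02,(0,255,0)),(-.01,(0,255,255)),(0,(0,0,255))):
  for yy in(-.0095,.0095):
    for x in(-.021,0,.021):
        p=cv2.projectPoints((Mi@[x,yy,z,1])[None,:3],np.zeros(3),np.zeros(3),c["K"],c["D"])[0].ravel()
        cv2.circle(f,(int((p[0]-x0+.5)*S),int((p[1]-y0+.5)*S)),4,col,-1)
cv2.imwrite("pics/d3.png",f)
E
```

```text
(no output)
```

View pics/d2.png

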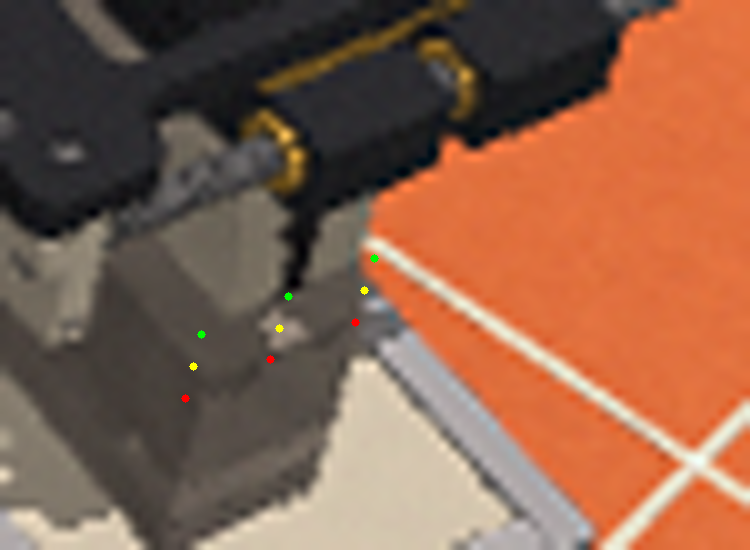

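View pics/d3.png

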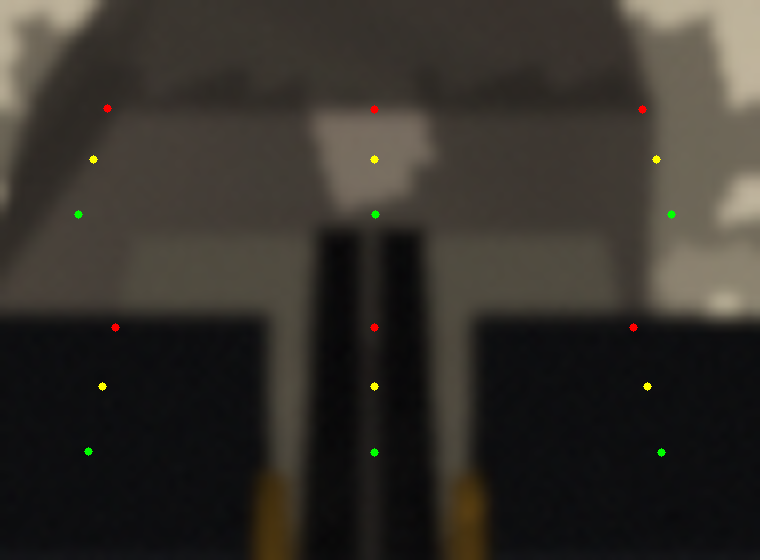

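Both views agree: the visible fingertips end about 20 mm behind the reported TCP, so they are still about 8 mm above the top. Touch is expected near TCP z = 0.132. Continue down gently.

Call:
apply_moves([
  [255, [0, 0, 0.03], 0],
  [255, [0, 0, 0.03], 0],
  [255, [0, 0, 0.03], 0],
  [255, [0, 0, 0], 0],
  [255, [0, 0, 0], 0],
])

```text
time_s: 16.23
tcp_pos: [0.495, -0.1781, 0.1357]
eef_rot: [-180.0, 0.0, 163.9]
contact_force: [-0.5, 0.1, -0.3]
gripper_width: 0.0005
```

Call:
apply_moves([
  [255, [0, 0, 0.02], 0],
  [255, [0, 0, 0.02], 0],
  [255, [0, 0, 0], 0],
])

```text
time_s: 16.6
tcp_pos: [0.4949, -0.178, 0.1336]
eef_rot: [-180.0, -0.0, 163.9]
contact_force: [0.4, -0.3, 0.3]
gripper_width: 0.0002
```

Call:
apply_moves([
  [255, [0, 0, 0.02], 0],
  [255, [0, 0, 0.02], 0],
  [255, [0, 0, 0], 0],
])

```text
time_s: 16.98
tcp_pos: [0.495, -0.1781, 0.1319]
eef_rot: [-180.0, 0.0, 163.9]
contact_force: [-2.1, 0.7, 3.8]
gripper_width: 0.0004
```

Contact at TCP z ≈ 0.132, as predicted. Now press to about 10 N.

Call:
apply_moves([
  [255, [0, 0, 0.02], 0],
  [255, [0, 0, 0], 0],
  [255, [0, 0, 0], 0],
])

```text
time_s: 17.35
tcp_pos: [0.4951, -0.1781, 0.1319]
eef_rot: [-180.0, 0.0, 163.9]
contact_force: [-4.9, 2.4, 12.6]
gripper_width: 0.0006
```

Firm: 12.6 N and the tip height did not give. Hold briefly and take a picture under load.

Call:
apply_moves([
  [255, [0, 0, 0], 0],
  [255, [0, 0, 0], 0],
])

```text
time_s: 17.6
tcp_pos: [0.4951, -0.1781, 0.1319]
eef_rot: [-180.0, 0.0, 163.9]
contact_force: [-4.9, 2.3, 10.9]
gripper_width: -0.0
```

```bash
python3 snap.py w11; python3 - <<'E'
from fit import *
from plant import viewer
c=viewer.capture("side");pickle.dump(c,open("side4.pkl","wb"))
s=pickle.load(open("w11.pkl","rb"))["st"];t=s["tcp_pos"];T=Ro.from_euler('xyz',s["eef_rot"],degrees=True).as_matrix()
x0,y0,S=370,200,7
f=cv2.resize(c["frame"][y0:y0+85,x0:x0+110],None,fx=S,fy=S,interpolation=cv2.INTER_CUBIC)
for z,col in((-.066,(0,0,255)),(-.078,(0,255,0))):
    for x in(-.0965,.0965):
      for y in(-.039,.039):
        u,v=proj(c,[t+T@[x,y,z]])[0];cv2.circle(f,(int((u-x0+.5)*S),int((v-y0+.5)*S)),4,col,-1)
cv2.imwrite("pics/d4.png",f)
E
```

```text
time_s 17.6
tcp_pos [ 0.49510201 -0.17810349  0.1318505 ]
eef_rot [-1.79993170e+02  4.70460809e-02  1.63936304e+02]
contact_force [-4.9251209   2.29536344 10.89833439]
moment [1.09892206 1.55574841 0.04409848]
gripper_width -7.081685535158515e-07
```

View pics/d4.png

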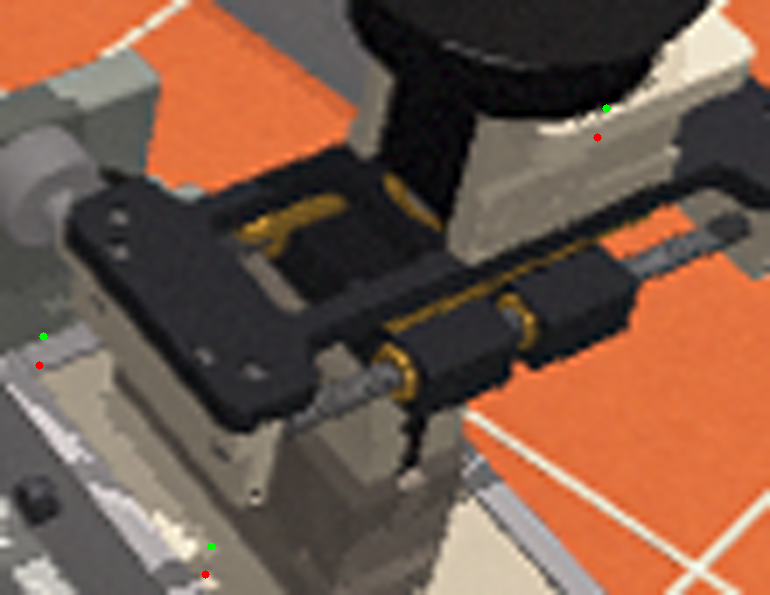

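The view under load shows the block level, with the seam closed. Lift and go to the plain end.

Call:
apply_moves([
  [255, [0, 0, -0.2], 0],
  [255, [0, 0, -0.6], 0],
  [255, [-0.06, 0.8, 0], 0],
  [255, [-0.06, 0.8, 0], 0],
  [255, [0, 0, 0], 0],
  [255, [0, 0, 0.4], 0],
  [255, [0, 0, 0.2], 0],
  [255, [0, 0, 0.05], 0],
  [255, [0, 0, 0], 0],
  [255, [0, 0, 0], 0],
])

```text
time_s: 18.95
tcp_pos: [0.5232, -0.103, 0.1387]
eef_rot: [180.0, 0.0, 163.9]
contact_force: [-0.5, -0.5, 1.0]
gripper_width: -0.0001
```

Call:
apply_moves([
  [255, [0, 0, 0.04], 0],
  [255, [0, 0, 0.03], 0],
  [255, [0, 0, 0.03], 0],
  [255, [0, 0, 0.02], 0],
  [255, [0, 0, 0], 0],
])

```text
time_s: 19.58
tcp_pos: [0.5229, -0.1028, 0.1321]
eef_rot: [-180.0, -0.0, 163.9]
contact_force: [-0.4, 0.9, 0.2]
gripper_width: 0.0004
```

Call:
apply_moves([
  [255, [0, 0, 0.02], 0],
  [255, [0, 0, 0.02], 0],
  [255, [0, 0, 0], 0],
  [255, [0, 0, 0], 0],
])

```text
time_s: 20.08
tcp_pos: [0.5231, -0.1029, 0.1319]
eef_rot: [180.0, 0.1, 163.9]
contact_force: [-5.5, 2.3, 14.2]
gripper_width: 0.0007
```

14.2 N at the same height (0.1319) as the other end: level and not rocking. Hold a little, then retreat.

Call:
apply_moves([
  [255, [0, 0, 0], 0],
  [255, [0, 0, 0], 0],
  [255, [0, 0, 0], 0],
  [255, [0, 0, -0.2], 0],
  [255, [0, 0, -0.6], 0],
  [255, [0, 0, -0.9], 0],
  [255, [0, 0.5, -0.9], 0],
  [255, [0, 0.7, 0], 0],
  [255, [0, 0, 0], 0],
  [255, [0, 0, 0], 0],
])

```text
time_s: 21.32
tcp_pos: [0.5393, -0.0453, 0.26]
eef_rot: [-180.0, -0.0, 163.9]
contact_force: [-0.3, 0.3, -1.0]
gripper_width: 0.0004
```

```bash
python3 snap.py w12; python3 - <<'E'
from plant import viewer
import cv2,pickle
c=viewer.capture("side");pickle.dump(c,open("side5.pkl","wb"))
cv2.imwrite("pics/side5.png",cv2.resize(c["frame"][210:310,370:470],None,fx=5.9,fy=5.9,interpolation=cv2.INTER_CUBIC))
c=viewer.capture("scene");cv2.imwrite("pics/scene5.png",c["frame"]);pickle.dump(c,open("scene5.pkl","wb"))
E
```

```text
time_s 21.325
tcp_pos [ 0.53929126 -0.04526112  0.26001164]
eef_rot [-1.79981020e+02 -2.75512038e-02  1.63943317e+02]
contact_force [-0.31967162  0.34129311 -0.97787358]
moment [ 0.10587008 -0.03851022 -0.04175885]
gripper_width 0.0004169229421687737
```

View pics/w12.png

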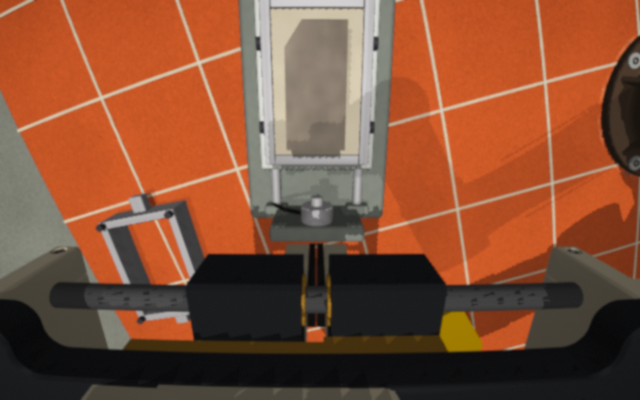

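View pics/side5.png

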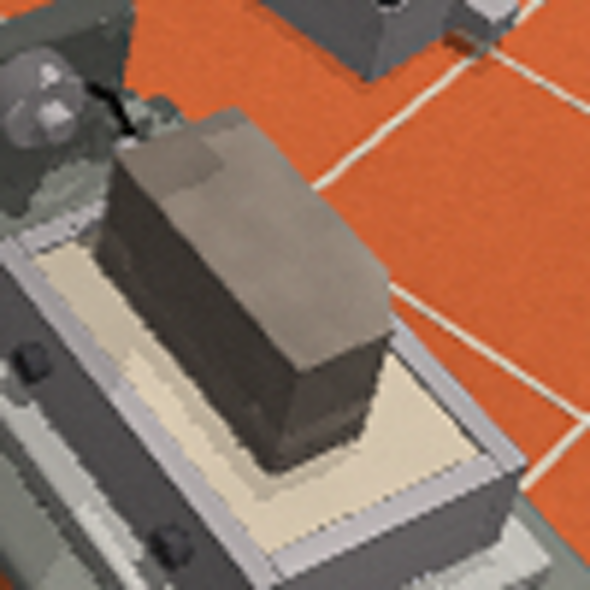

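View pics/scene5.png

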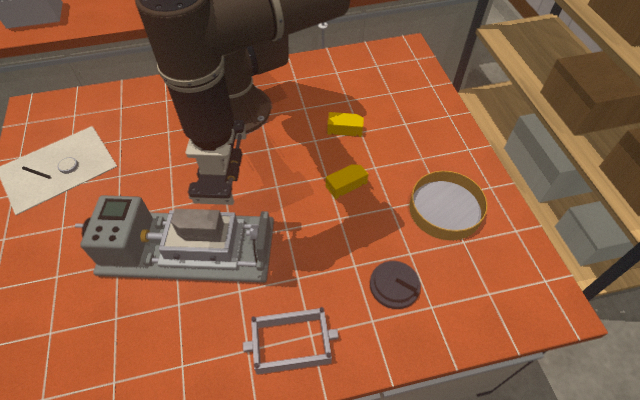

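The block is flush, with the corners in line (side5 and w12). The frame, weights and sieve are where they were. Handing in.

```bash
python3 -c "
from plant import close_job
print(close_job())"
```

```text
the job is handed in; nothing more can be done
None
```

The loose grey upper half is mated on the grouted lower half and let go, with the broken corners in line at the drive-housing end. I handed the job in at about 21 s of the 67 s allowed; no verdict was reported.

- **Mating:** I measured the lower half with the wrist camera and fed the block down in 1–1.5 mm steps. It first took load (about 8 N) with its underside at about 107 mm, the expected seat height. I then released it.
- **Rock check:** I pressed the broken-corner end with 11–12.6 N and the plain end with about 14 N. Both held at the same height, with the TCP at 0.1319 m, so the block is level and did not give.
- **Last look:** the pictures show a closed seam, flush sides and nothing touching the block. The frame, weights and sieve appear where they were. I checked this by eye and did not measure the final pose.
- **Disagreement:** the fingertips touched the top with the reported TCP about 20 mm lower than its description implies, because the visible tips end that far short of it. The wrist and side cameras both showed the same. If the judge takes the grasp point literally, as the reported TCP minus 18.8 mm, it was about 44 mm above the block's origin while pressing. Steps 2 and 3 ask for more than 52 mm, so those two steps could then fail to count. Measured from the real tips, the grasp point is about 65 mm up and meets the limit.

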